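Reverse the row of oiled furniture feet onto the drying rack

TASK

Move the four freshly oiled furniture feet from the oiling board to the empty drying rack in reverse order: the foot that stands farthest to the robot's left on the board goes to the right-hand end of the rack, the next one beside it, and so on, because the rack is read from the other side of the bench. Stand each foot upright, centred on its own cork disc, let go, and never let a foot fall over.

Things in the scene. Friction and masses are not known exactly. Their poses are not given: they have to be found in the camera images.
- oiling_board: Plywood board fixed on the bench, 90 (x) by 370 (y) by 18 mm, a 12 mm strip across each end, holding the row of feet at the start. Origin: centre of its underside, on the bench; z up, y (along the row) to the robot's left within 0.15 rad. Places at y = 127.5, 42.5, -42.5, -127.5 mm, x = 0, each with a felt disc whose top is 21 mm above the origin.
- drying_rack: Dark wooden rack fixed on the bench, empty, about 195 mm nearer or farther in x than the board. Base 90 (x) by 370 (y) by 18 mm, end cheeks 45 mm tall at y = +-190 mm. Places: four cork discs, 68 mm diameter, tops 21 mm above the origin, at y = 127.5, 42.5, -42.5, -127.5 mm, x = 0. Origin: centre of its underside, on the bench; z up, y to the robot's left within 0.15 rad.
- foot_taper: Loose wooden furniture foot, about 0.1 kg, standing upright: round foot tapering straight from 46 mm diameter at its underside to 29 mm at its top, 110 mm tall, the tallest and slimmest of the four. Origin: centre of its underside; z up.
- foot_bun: Loose wooden furniture foot, about 0.1 kg, standing upright: squat round bun foot, 58 mm tall, 58 mm in diameter from 24 to 36 mm above its underside, drawing in to 44 mm at the bottom and 40 mm at the top. Origin: centre of its underside; z up.
- foot_block: Loose wooden furniture foot, about 0.1 kg, standing upright: square block foot, 44 by 44 mm and 75 mm tall with straight upright sides, its x and y axes square to the sides. Origin: centre of its underside; z up.
- foot_spool: Loose wooden furniture foot, about 0.1 kg, standing upright: round spool-shaped foot, 90 mm tall: a 50 mm diameter flange 14 mm thick at the bottom, a straight 34 mm diameter neck from 14 to 60 mm above the underside, and a 50 mm diameter head 30 mm tall above that, easiest to grip by its head. Origin: centre of its underside; z up.
- felt_taper: Grey felt disc fixed on the oiling board, 68 mm in diameter and 3 mm thick, origin at the centre of its underside. It is the one that the taper foot stands on at the start (within 4 mm of its centre), and stays there to mark that place in the row.
- felt_bun: Grey felt disc fixed on the oiling board, 68 mm in diameter and 3 mm thick, origin at the centre of its underside. It is the one that the bun foot stands on at the start (within 4 mm of its centre), and stays there to mark that place in the row.
- felt_block: Grey felt disc fixed on the oiling board, 68 mm in diameter and 3 mm thick, origin at the centre of its underside. It is the one that the block foot stands on at the start (within 4 mm of its centre), and stays there to mark that place in the row.
- felt_spool: Grey felt disc fixed on the oiling board, 68 mm in diameter and 3 mm thick, origin at the centre of its underside. It is the one that the spool foot stands on at the start (within 4 mm of its centre), and stays there to mark that place in the row.
Things that resemble listed ones, but are neither listed nor needed, are in the scene too. Leave any green or yellow look-alike of the foot_spool alone.

How it is judged:
At the end, for the whole second after the job is handed in: Every foot stands upright (0.1 rad) and at rest on the drying rack at the mirrored place of the one it had on the board (disc y = minus its felt disc y), within 14 mm of that cork disc's centre along the rack x and y, its underside within 5 mm of the disc top (((y of felt_taper in the frame of oiling_board between 0.1075 and 0.1475 m and y of foot_taper in the frame of drying_rack between -0.1415 and -0.1135 m) or (y of felt_taper in the frame of oiling_board between 0.0225 and 0.0625 m and y of foot_taper in the frame of drying_rack between -0.0565 and -0.0285 m) or (y of felt_taper in the frame of oiling_board between -0.0625 and -0.0225 m and y of foot_taper in the frame of drying_rack between 0.0285 and 0.0565 m) or (y of felt_taper in the frame of oiling_board between -0.1475 and -0.1075 m and y of foot_taper in the frame of drying_rack between 0.1135 and 0.1415 m)) and x of foot_taper in the frame of drying_rack between -0.014 and 0.014 m and z of foot_taper in the frame of drying_rack between 0.016 and 0.026 m and angle between each of foot_taper, foot_bun, foot_block, foot_spool's own z axis and vertical below 0.1 rad and linear speed of each of foot_taper, foot_bun, foot_block, foot_spool below 0.02 m/s and angular speed of each of foot_taper, foot_bun, foot_block, foot_spool below 0.2 rad/s and ((y of felt_bun in the frame of oiling_board between 0.1075 and 0.1475 m and y of foot_bun in the frame of drying_rack between -0.1415 and -0.1135 m) or (y of felt_bun in the frame of oiling_board between 0.0225 and 0.0625 m and y of foot_bun in the frame of drying_rack between -0.0565 and -0.0285 m) or (y of felt_bun in the frame of oiling_board between -0.0625 and -0.0225 m and y of foot_bun in the frame of drying_rack between 0.0285 and 0.0565 m) or (y of felt_bun in the frame of oiling_board between -0.1475 and -0.1075 m and y of foot_bun in the frame of drying_rack between 0.1135 and 0.1415 m)) and x of foot_bun in the frame of drying_rack between -0.014 and 0.014 m and z of foot_bun in the frame of drying_rack between 0.016 and 0.026 m and ((y of felt_block in the frame of oiling_board between 0.1075 and 0.1475 m and y of foot_block in the frame of drying_rack between -0.1415 and -0.1135 m) or (y of felt_block in the frame of oiling_board between 0.0225 and 0.0625 m and y of foot_block in the frame of drying_rack between -0.0565 and -0.0285 m) or (y of felt_block in the frame of oiling_board between -0.0625 and -0.0225 m and y of foot_block in the frame of drying_rack between 0.0285 and 0.0565 m) or (y of felt_block in the frame of oiling_board between -0.1475 and -0.1075 m and y of foot_block in the frame of drying_rack between 0.1135 and 0.1415 m)) and x of foot_block in the frame of drying_rack between -0.014 and 0.014 m and z of foot_block in the frame of drying_rack between 0.016 and 0.026 m and ((y of felt_spool in the frame of oiling_board between 0.1075 and 0.1475 m and y of foot_spool in the frame of drying_rack between -0.1415 and -0.1135 m) or (y of felt_spool in the frame of oiling_board between 0.0225 and 0.0625 m and y of foot_spool in the frame of drying_rack between -0.0565 and -0.0285 m) or (y of felt_spool in the frame of oiling_board between -0.0625 and -0.0225 m and y of foot_spool in the frame of drying_rack between 0.0285 and 0.0565 m) or (y of felt_spool in the frame of oiling_board between -0.1475 and -0.1075 m and y of foot_spool in the frame of drying_rack between 0.1135 and 0.1415 m)) and x of foot_spool in the frame of drying_rack between -0.014 and 0.014 m and z of foot_spool in the frame of drying_rack between 0.016 and 0.026 m); the robot touches nothing.
It fails at once if the taper foot falls over (tilts by more than 0.7 rad) (angle between foot_taper's own z axis and vertical above 0.7 rad).
It fails at once if the bun foot falls over (tilts by more than 0.7 rad) (angle between foot_bun's own z axis and vertical above 0.7 rad).
It fails at once if the block foot falls over (tilts by more than 0.7 rad) (angle between foot_block's own z axis and vertical above 0.7 rad).
It fails at once if the spool foot falls over (tilts by more than 0.7 rad) (angle between foot_spool's own z axis and vertical above 0.7 rad).
It also fails if it takes over 101 s, if anything falls off the work surface, if the arm or the gripper's body presses on something with over 40 N, if the wrist force passes 120 N, or if a joint passes its speed limit or range.

ROBOT

A 7-joint arm with a two-finger parallel gripper is mounted at the origin on the work surface. World frame = base frame: x ahead of the robot, y to its left, z up, the work surface at z = 0. Lengths are in m, angles in rad, forces in N, time in s.
With the tool pointing down it reaches from about 0.425 to 0.925 m from the base axis. Payload 6.8 kg.
Tool frame: the origin (TCP) lies between the finger pads; the fingertips stand r.tcp_to_tips ahead of it and the grasp point (between the pads) lies 3 mm ahead of it (r.tcp_to_tips is the distance from the TCP to the fingertips, in m); z points along the fingers, y is the line along which they close (so a half turn about z gives the same grasp; the last joint's range is limited). The gripper opens to 85 mm and grips with 20 to 120 N. Pads are 22 mm wide; open, the fingers measure 114 mm over their backs; the gripper's body (76 mm by 85 mm) begins 54 mm behind the grasp point. The pads swing forward as they close: fully open they stand 13 mm farther back than shut.
Start: joints at [-1.274, 0.477, 0.022, 1.555, -0.011, 1.109, -0.083], TCP at [0.266, 0.62, 0.225] pointing down, gripper open.
Joint ranges: [-2.96, 2.96], [-0.34, 2.1], [-1.41, 1.46], [0.24, 2.44], [-1.37, 4.51], [0.17, 1.92], [-2.96, 2.96]. Speed limits (rad/s): [2.39, 2.39, 3.14, 3.14, 3.14, 3.14, 3.14].

INTERFACE

Orientations are given as a rotation vector (axis times angle).
In Python, from bench import r gives the robot as it stands. The module is installed in compiled form; this text tells all that it offers.
- The arm moves only by the tool step_arm, never from a script. Its argument "moves" is a list of rows, each an object of numbers: "rx", "ry", "rz": the turn, a rotation vector about the tool's x, y, z in degrees; "dx", "dy", "dz": the shift along the tool's x, y, z in mm; "gripper": the opening, from -1 (shut) to 1 (fully open). In form: [{"rx": .., "ry": .., "rz": .., "dx": .., "dy": .., "dz": .., "gripper": ..}, ...]. A call has 1 to 20 rows; each row shifts and turns the commanded pose from where the row before left it, along the tool's axes as they then stand; what a row does not reach is not made up. A row lasts 1/8 s, in which the tool goes at most 62.5 mm and 10.7 degrees, less where a joint would pass 70% of its speed; a pose out of reach is approached as far as the arm can. A call is refused whole if a number of a shift passes 62.5 or a number of a turn 10.7, either way. A call with a gripper value outside its range is refused whole. The fingers move at their own pace and stop on an object; "grip_force" is the grip in N (left out, the last holds). Time passes only in rows, so rows that do not move let the fingers close. It gives the time, the measured TCP pose, the force, the opening and the grip force at its end, in the units of the state.
- r.get_obs(): the state, without advancing time (a new reading comes with each control period).
- r.grab_frame(name): name is "scene" or "top" or "wrist"; returns the picture (480x640x3 uint8, blue, green, red); there is no depth.
- r.camera_info(name): a dict with "mtx" (3x3 intrinsics, pixels), "rvec" (rotation vector, rad) and "tvec" (3), from world to camera coordinates, as OpenCV has them. Camera axes: x right, y down, z forward; pixel columns grow to the right and rows downward; lengths in m; the calibration is good to about 2 mm. A picture is of the moment at which its call begins: read the wrist's pose just before it. camera_info takes no time and is no camera call; for the wrist camera it gives the pose at the moment of the call.
- r.hand_in(): hands the job in; it is judged then, once.
The state is a dict: "clock": time; "joints": joint angles; "qvel": joint speeds; "tau": joint torques, N m; "tcp_pos": TCP position; "orientation": TCP orientation; "contact_force": force on the tool from outside, world axes, zero at the start; "moment": the same for the moment, N m; "grip_width": finger opening in m; "gripper_force": force on a finger pad.
Only numpy, scipy, OpenCV 4.12 (cv2) and the standard library are available. Lean on these libraries where they do the work, as an engineer would, in place of code of your own. Each camera call takes 0.05 s, during which the arm holds its last target. There are 200 camera calls.

## Working session

There is one attempt and no reset: what is moved stays moved. The work goes in short steps, Python scripts to look and compute and a tool call to move; the robot and the scene stay as the last step left them, time stands still between calls to the robot, and variables do not carry over. Pictures are saved under pics/ and viewed, at most 14 in all, crops included, and the job is handed in when it is done.

Besides the shell and the picture viewer there is one more tool, called after "Call:" in YAML: its name, and indented under it one key for each argument. step_arm: Moves the arm, as the interface text tells. Its arguments: {"type":"object","properties":{"moves":{"type":"array","items":{"type":"object","properties":{"rx":{"type":"number"},"ry":{"type":"number"},"rz":{"type":"number"},"dx":{"type":"number"},"dy":{"type":"number"},"dz":{"type":"number"},"gripper":{"type":"number"}}}},"grip_force":{"type":"number"}},"required":["moves"]}

```bash
mkdir -p pics; python3 - <<'E'
from bench import r
import cv2,numpy as np
o=r.get_obs();print(o['tcp_pos'],o['orientation'],o['grip_width'],r.tcp_to_tips,o['clock'])
for n in['top','scene']:
    cv2.imwrite(f'pics/{n}0.png',r.grab_frame(n));c=r.camera_info(n);print(n,c)
    R=cv2.Rodrigues(np.array(c['rvec'],float))[0];print(-R.T@np.array(c['tvec']).ravel())
E
```

```text
[0.26560416 0.61988695 0.22404287] [-6.31398507e-01 -3.07726803e+00  2.85689254e-03] 0.08541774442456371 0.022 0.0
top {'mtx': array([[538.48576235,   0.        , 326.57749734],
       [  0.        , 538.48576235, 241.82616168],
       [  0.        ,   0.        ,   1.        ]]), 'rvec': array([ 2.11704067, -2.13639402,  0.19754057]), 'tvec': array([0.0714554 , 0.47537794, 0.8049873 ])}
[0.32176701 0.06988794 0.8778817 ]
scene {'mtx': array([[594.47652653,   0.        , 316.45044935],
       [  0.        , 594.47652653, 234.86870219],
       [  0.        ,   0.        ,   1.        ]]), 'rvec': array([ 1.01528469,  2.35804391, -1.11164999]), 'tvec': array([ 0.29148823, -0.2276442 ,  1.31707488])}
[1.04760806 0.58271387 0.65911714]
```

View pics/top0.png

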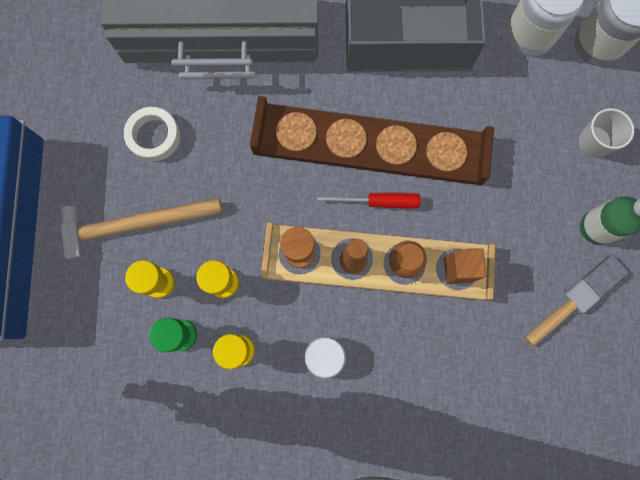

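View pics/scene0.png

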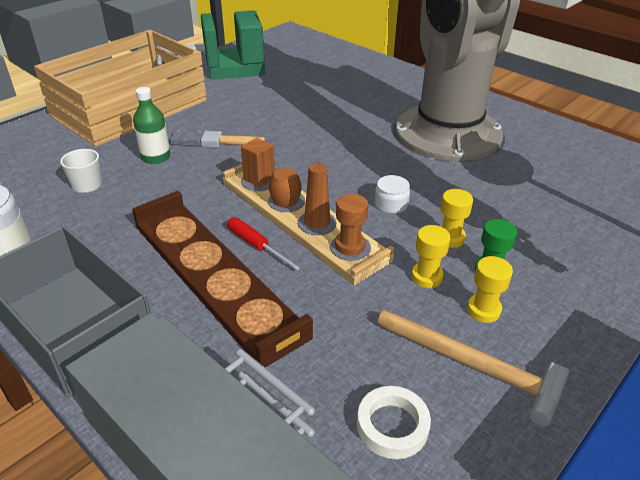

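The top view shows the board with, left to right, the spool (298,245), taper (354,257), bun (407,260) and block (465,266). The empty rack is farther away, with corks from (296,131) to (447,151). Next I'll measure the corks and the board.

```bash
cat > h.py <<'E'
from bench import r
import cv2,numpy as np
def cam(n):
    c=r.camera_info(n);return c['mtx'],np.array(c['rvec'],float),np.array(c['tvec'],float).reshape(3)
def ray(c,p,z):
    K,rv,t=c;R=cv2.Rodrigues(rv)[0];C=-R.T@t
    p=np.atleast_2d(np.array(p,float));d=np.c_[p,np.ones(len(p))]@np.linalg.inv(K).T@R
    return (C+d*((z-C[2])/d[:,2])[:,None])[:,:2]
def proj(c,P): return cv2.projectPoints(np.atleast_2d(np.array(P,float)),c[1],c[2],c[0],None)[0].reshape(-1,2)
def contours(m,amin):
    return [c for c in cv2.findContours(m.astype(np.uint8)*255,cv2.RETR_EXTERNAL,cv2.CHAIN_APPROX_NONE)[0] if cv2.contourArea(c)>amin]
E
python3 - <<'E'
from h import *
im=cv2.imread('pics/top0.png');c=cam('top');hsv=cv2.cvtColor(im,cv2.COLOR_BGR2HSV)
for p in[(296,131),(447,151),(325,265),(290,283),(298,240),(354,245),(465,258),(275,140),(375,240),(345,275)]:print(p,hsv[p[1],p[0]])
roi=np.zeros(im.shape[:2],bool);roi[90:190,240:500]=1
m=roi&(hsv[...,2]>110)&(hsv[...,1]>60)
m=cv2.morphologyEx(m.astype(np.uint8),cv2.MORPH_CLOSE,np.ones((7,7)));m=cv2.morphologyEx(m,cv2.MORPH_OPEN,np.ones((5,5)))
P=[]
for k in contours(m,300):
    e=cv2.fitEllipse(k);P.append(ray(c,e[0],.021)[0]);print('cork',e,P[-1])
P=np.array(sorted(P,key=lambda p:-p[1]));d=P[0]-P[-1];print('rack',P.mean(0),np.arctan2(-d[0],d[1]),np.linalg.norm(d))
roi[:]=0;roi[215:305,255:500]=1
m=roi&(hsv[...,0]>10)&(hsv[...,0]<28)&(hsv[...,1]>60)&(hsv[...,2]>125)
ks=contours(m,50);h=cv2.convexHull(np.vstack(ks));b=cv2.boxPoints(cv2.minAreaRect(h));q=ray(c,b,.018);print('board',b.round(),q,q.mean(0))
E
```

```text
(296, 131) [ 15 127 193]
(447, 151) [ 14 128 195]
(325, 265) [ 18 101 156]
(290, 283) [117  26  88]
(298, 240) [ 13 160 156]
(354, 245) [ 13 157 153]
(465, 258) [ 13 161 149]
(275, 140) [  9 141  67]
(375, 240) [ 19 105 209]
(345, 275) [114  30 127]
cork ((446.1957702636719, 151.06495666503906), (38.35429763793945, 40.5563850402832), 109.68720245361328) [ 0.63260074 -0.13423927]
cork ((395.8000793457031, 144.23373413085938), (38.3509521484375, 40.22694396972656), 100.78893280029297) [ 0.64533588 -0.05040852]
cork ((345.6286926269531, 137.7805938720703), (38.53353500366211, 39.752525329589844), 93.07559967041016) [0.6574565  0.03343762]
cork ((295.8835144042969, 130.97108459472656), (38.32815933227539, 39.164241790771484), 71.95919036865234) [0.67025664 0.11692745]
rack [ 0.65141244 -0.00857068] -0.14881551954967598 0.25397379789616165
board [[260. 278.]
 [266. 222.]
 [498. 244.]
 [492. 301.]] [[ 0.42273551  0.1743127 ]
 [ 0.51514545  0.16653533]
 [ 0.4740439  -0.21078788]
 [ 0.38305682 -0.1959044 ]] [ 0.44874542 -0.01646106]
```

```bash
python3 - <<'E'
from h import *
im=cv2.imread('pics/top0.png');c=cam('top')
S=3;x0,y0=245,205
big=cv2.resize(im[y0:310,x0:510],None,fx=S,fy=S,interpolation=cv2.INTER_CUBIC)
th=-.107;C=np.array([.4487,-.0165]);a=np.linspace(0,2*np.pi,60)
for y,h,R in[(.1275,.09,.025),(.0425,.11,.0145),(-.0425,.058,.02),(-.1275,.075,.022)]:
    p=C+y*np.array([-np.sin(th),np.cos(th)]);print(p)
    for z,rr,col in[(.021,.034,(255,0,0)),(.021+h,R,(0,255,0))]:
        q=proj(c,np.c_[p[0]+rr*np.cos(a),p[1]+rr*np.sin(a),0*a+z])
        cv2.polylines(big,[((q-[x0,y0])*S).astype(int)],True,col,1)
cv2.imwrite('pics/ov.png',big)
E
```

```text
[0.46231648 0.11027082]
[0.45323883 0.02575694]
[ 0.44416117 -0.05875694]
[ 0.43508352 -0.14327082]
```

View pics/ov.png

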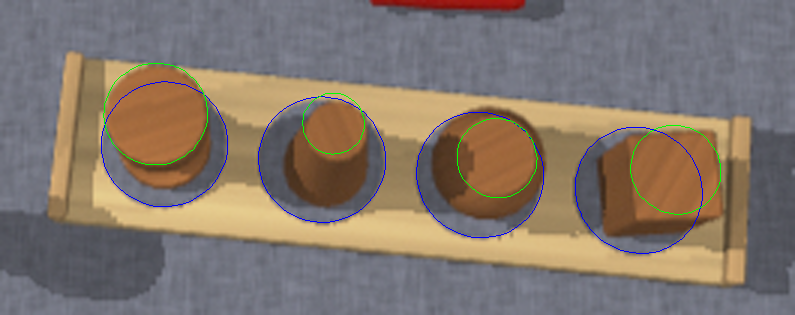

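The felt circles (blue) fit within 1–2 mm. The block top is a few mm to the right of its disc and turned relative to the board. Moving to above the spool.

Call:
step_arm:
  moves:
    - {"dx":-38.1,"dy":-39.1}
    - {"dx":-38.1,"dy":-39.1}
    - {"dx":-38.1,"dy":-39.1}
    - {"dx":-38.1,"dy":-39.1}
    - {"dx":-38.1,"dy":-39.1}
    - {"dx":-38.1,"dy":-39.1}
    - {"dx":-38.1,"dy":-39.1}
    - {"dx":-38.1,"dy":-39.1}
    - {"dx":-38.1,"dy":-39.1}
    - {"dx":-38.1,"dy":-39.1}
    - {"rz":10.4}
    - {"rz":10.4}
    - {"rz":10.4}
    - {"rz":10.4}
    - {"rz":10.4}
    - {"rz":10.4}
    - {"rz":10.4}
    - {}
  grip_force: 30

```text
invalid input at $.moves[0]: expected keys rx, ry, rz, dx, dy, dz, gripper
```

```bash
cat >> h.py <<'E'
def go(x,y,z,yaw=None):
    o=r.get_obs();R=cv2.Rodrigues(np.array(o['orientation'],float))[0]
    d=R.T@(np.array([x,y,z])-o['tcp_pos'])*1000
    cur=np.arctan2(R[1,1],R[0,1]);s=f"tcp {np.round(o['tcp_pos'],4)} yaw {np.degrees(cur):.1f} delta mm {d.round(1)}"
    if yaw is not None:s+=f" rz {-np.degrees((yaw-cur+np.pi/2)%np.pi-np.pi/2):.1f}"
    print(s,'tilt',R[2].round(3))
E
python3 - <<'E'
from h import *
go(.4623,.1103,.101,-.107)
c=cam('top');q=np.array([(637,132),(715,129),(722,217),(647,221)])/3+[245,205]
P=ray(c,q,.096);print(P,P.mean(0),[np.degrees(np.arctan2(*(P[j]-P[i])[::-1])) for i,j in[(0,1),(1,2),(3,2),(0,3)]],np.linalg.norm(P[1]-P[0]),np.linalg.norm(P[2]-P[1]))
cv2.imwrite('pics/w1.png',r.grab_frame('wrist'))
E
```

```text
tcp [0.2656 0.62   0.2241] yaw 66.8 delta mm [-381.5 -390.8  123.8] rz 72.9 tilt [-0.    -0.002 -1.   ]
[[ 0.45383218 -0.12526985]
 [ 0.45498296 -0.16369212]
 [ 0.41152887 -0.16439709]
 [ 0.40990628 -0.12778939]] [ 0.43256257 -0.14528711] [np.float64(-88.28446017315304), np.float64(-179.0705448363524), np.float64(-87.4620935976116), np.float64(-176.71717300836025)] 0.038439494678739694 0.04345980633646224
```

View pics/w1.png

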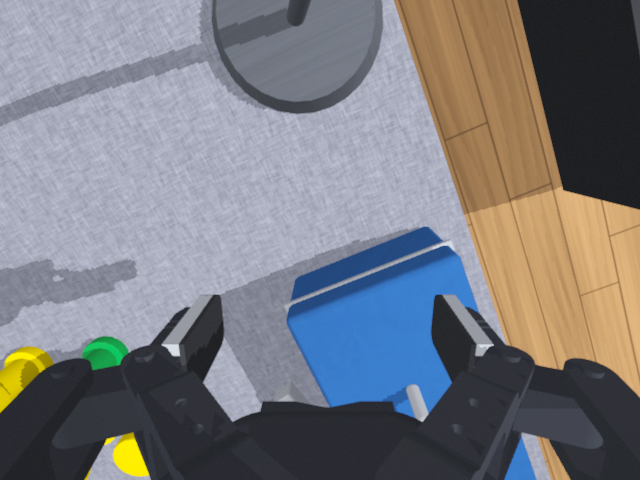

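The wrist view shows a lamp stand (298,40), away from the path. All row keys are required, so I'm resending.

Call:
step_arm:
  moves:
    - {"rx":0,"ry":0,"rz":0,"dx":-38.1,"dy":-39.1,"dz":0,"gripper":1}
    - {"rx":0,"ry":0,"rz":0,"dx":-38.1,"dy":-39.1,"dz":0,"gripper":1}
    - {"rx":0,"ry":0,"rz":0,"dx":-38.1,"dy":-39.1,"dz":0,"gripper":1}
    - {"rx":0,"ry":0,"rz":0,"dx":-38.1,"dy":-39.1,"dz":0,"gripper":1}
    - {"rx":0,"ry":0,"rz":0,"dx":-38.1,"dy":-39.1,"dz":0,"gripper":1}
    - {"rx":0,"ry":0,"rz":0,"dx":-38.1,"dy":-39.1,"dz":0,"gripper":1}
    - {"rx":0,"ry":0,"rz":0,"dx":-38.1,"dy":-39.1,"dz":0,"gripper":1}
    - {"rx":0,"ry":0,"rz":0,"dx":-38.1,"dy":-39.1,"dz":0,"gripper":1}
    - {"rx":0,"ry":0,"rz":0,"dx":-38.1,"dy":-39.1,"dz":0,"gripper":1}
    - {"rx":0,"ry":0,"rz":0,"dx":-38.1,"dy":-39.1,"dz":0,"gripper":1}
    - {"rx":0,"ry":0,"rz":10.4,"dx":0,"dy":0,"dz":0,"gripper":1}
    - {"rx":0,"ry":0,"rz":10.4,"dx":0,"dy":0,"dz":0,"gripper":1}
    - {"rx":0,"ry":0,"rz":10.4,"dx":0,"dy":0,"dz":0,"gripper":1}
    - {"rx":0,"ry":0,"rz":10.4,"dx":0,"dy":0,"dz":0,"gripper":1}
    - {"rx":0,"ry":0,"rz":10.4,"dx":0,"dy":0,"dz":0,"gripper":1}
    - {"rx":0,"ry":0,"rz":10.4,"dx":0,"dy":0,"dz":0,"gripper":1}
    - {"rx":0,"ry":0,"rz":10.4,"dx":0,"dy":0,"dz":0,"gripper":1}
    - {"rx":0,"ry":0,"rz":0,"dx":0,"dy":0,"dz":0,"gripper":1}
  grip_force: 30

```text
clock: 2.4
tcp_pos: [0.4618, 0.111, 0.2248]
orientation: [-2.333, -2.104, 0.001]
contact_force: [-0.2, -0.8, 0.2]
grip_width: 0.0853
gripper_force: 0.0
```

```bash
python3 - <<'E'
from h import *
go(.4623,.1103,.101,-.107)
c=cam('wrist');im=r.grab_frame('wrist')
a=np.linspace(0,2*np.pi,60)
for x,y,z,R in[(.4623,.1103,.111,.025),(.4623,.1103,.021,.034),(.4532,.0258,.131,.0145),(.4532,.0258,.021,.034)]:
    q=proj(c,np.c_[x+R*np.cos(a),y+R*np.sin(a),0*a+z]);cv2.polylines(im,[q.astype(int)],True,(0,255,0),1)
cv2.imwrite('pics/w2.png',im)
E
```

```text
tcp [0.4618 0.111  0.2248] yaw -5.9 delta mm [ -0.6   0.6 123.8] rz 0.2 tilt [-0. -0. -1.]
```

View pics/w2.png

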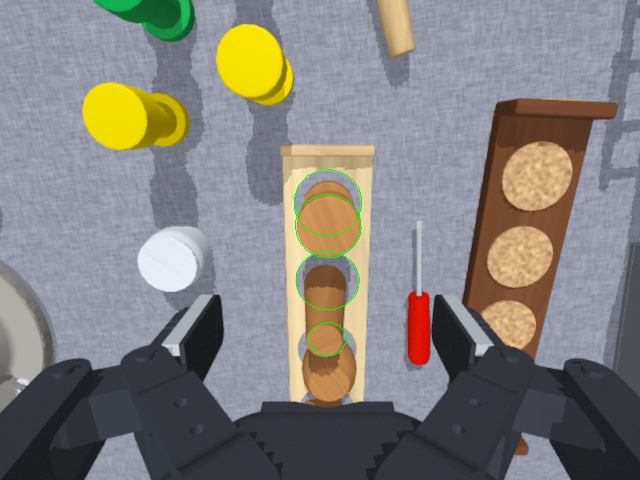

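The wrist view confirms the spool (328,225) and taper (326,340), both on their predicted circles. Descending, gripping and lifting a little.

Call:
step_arm:
  moves:
    - {"rx":0,"ry":0,"rz":0,"dx":0,"dy":0,"dz":40,"gripper":1}
    - {"rx":0,"ry":0,"rz":0,"dx":0,"dy":0,"dz":40,"gripper":1}
    - {"rx":0,"ry":0,"rz":0,"dx":0,"dy":0,"dz":30,"gripper":1}
    - {"rx":0,"ry":0,"rz":0,"dx":0,"dy":0,"dz":13,"gripper":1}
    - {"rx":0,"ry":0,"rz":0,"dx":0,"dy":0,"dz":0,"gripper":0.2}
    - {"rx":0,"ry":0,"rz":0,"dx":0,"dy":0,"dz":0,"gripper":0}
    - {"rx":0,"ry":0,"rz":0,"dx":0,"dy":0,"dz":0,"gripper":-0.2}
    - {"rx":0,"ry":0,"rz":0,"dx":0,"dy":0,"dz":0,"gripper":-1}
    - {"rx":0,"ry":0,"rz":0,"dx":0,"dy":0,"dz":0,"gripper":-1}
    - {"rx":0,"ry":0,"rz":0,"dx":0,"dy":0,"dz":0,"gripper":-1}
    - {"rx":0,"ry":0,"rz":0,"dx":0,"dy":0,"dz":0,"gripper":-1}
  grip_force: 30

```text
clock: 3.82
tcp_pos: [0.4695, 0.1152, 0.1116]
orientation: [2.333, 2.102, 0.028]
contact_force: [-14.5, 0.8, 82.4]
grip_width: 0.0001
gripper_force: 42.6
```

The gripper closed to 0 and there is an 82 N vertical force, so something went wrong. Looking before I move.

```bash
python3 - <<'E'
from h import *
cv2.imwrite('pics/s1.png',r.grab_frame('scene')[100:400,150:550]);print(r.get_obs()['contact_force'],r.get_obs()['tcp_pos'])
E
```

```text
[-13.99592264   0.48367405  81.87548183] [0.46990353 0.11526144 0.1116198 ]
```

View pics/s1.png

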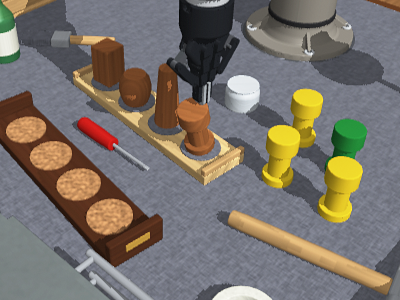

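```bash
python3 - <<'E'
from h import *
s=r.grab_frame('scene')[110:290,280:440];s=cv2.resize(s,(533,600),interpolation=cv2.INTER_CUBIC)
w=cv2.resize(r.grab_frame('wrist')[120:480,160:480],(266,300));t=cv2.resize(r.grab_frame('top')[200:300,250:340],(266,300),interpolation=cv2.INTER_CUBIC)
cv2.imwrite('pics/c1.png',np.hstack([s,np.vstack([w,t])]))
E
```

```text
(no output)
```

View pics/c1.png

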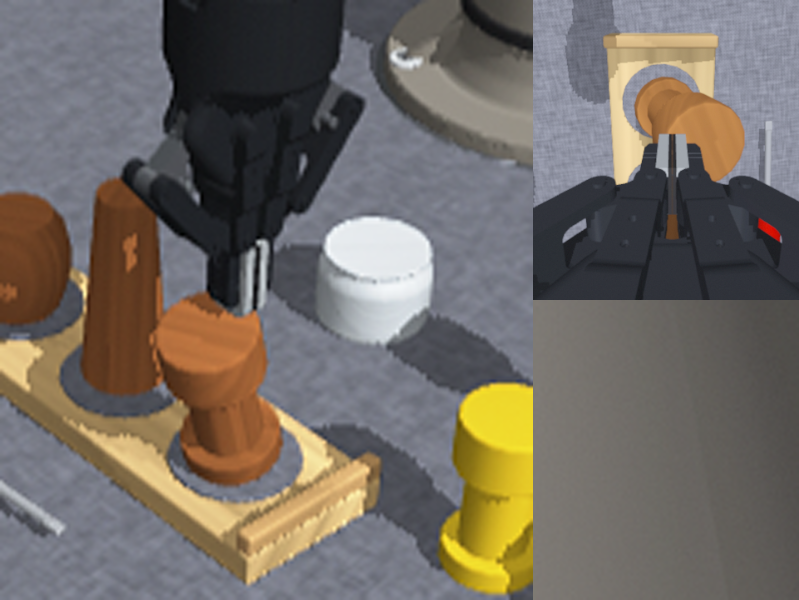

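The picture shows the fingers shut on the near (-x) side of the spool head, with the spool leaning to +x but not fallen. I'll ease the load off gently, backing the tool towards -x.

Call:
step_arm:
  moves:
    - {"rx":0,"ry":0,"rz":0,"dx":0,"dy":-1,"dz":-1.5,"gripper":-1}
    - {"rx":0,"ry":0,"rz":0,"dx":0,"dy":-1,"dz":-1.5,"gripper":-1}
    - {"rx":0,"ry":0,"rz":0,"dx":0,"dy":-1,"dz":-1.5,"gripper":-1}

```text
clock: 4.4
tcp_pos: [0.4618, 0.1132, 0.111]
orientation: [-2.334, -2.103, -0.012]
contact_force: [-5.3, -0.5, 24.3]
grip_width: 0.0001
gripper_force: 12.2
```

```bash
python3 - <<'E'
from h import *
o=r.get_obs();print(o['moment'],o['gripper_force'],o['grip_width'],o['contact_force'],r.camera_info('wrist'))
go(.4618,.111,.1063)
for p in[(.4623,.1103,.111)]:print(proj(cam('wrist'),p))
print(proj(cam('wrist'),[o['tcp_pos']+np.array([0,0,-.022])]))
E
```

```text
[0.02679359 1.47182758 0.01815361] 12.204896504699718 0.00013936413095864793 [-5.28863837 -0.49637754 24.31594911] {'mtx': array([[354.71841552,   0.        , 327.12371945],
       [  0.        , 354.71841552, 235.03025771],
       [  0.        ,   0.        ,   1.        ]]), 'rvec': array([-2.85621111,  0.14987257,  0.01313693]), 'tvec': array([-0.44773936,  0.14964943,  0.31058964])}
tcp [0.4618 0.1132 0.111 ] yaw -6.0 delta mm [-2.2  0.2  4.7] tilt [ 0.006  0.005 -1.   ]
[[329.77049887 296.74490845]]
[[327.77536671 272.72610692]]
```

Call:
step_arm:
  moves:
    - {"rx":0,"ry":0,"rz":0,"dx":0,"dy":-1,"dz":-1,"gripper":-1}
    - {"rx":0,"ry":0,"rz":0,"dx":0,"dy":-1,"dz":-1,"gripper":-1}
    - {"rx":0,"ry":0,"rz":0,"dx":0,"dy":-2,"dz":0,"gripper":-1}
    - {"rx":0,"ry":0,"rz":0,"dx":0,"dy":-2,"dz":0,"gripper":-1}

```text
clock: 4.9
tcp_pos: [0.4533, 0.1122, 0.1092]
orientation: [2.334, 2.103, 0.002]
contact_force: [-1.4, -0.8, 1.7]
grip_width: 0.0001
gripper_force: 1.1
```

```bash
python3 - <<'E'
from h import *
s=r.grab_frame('scene')[110:290,280:440];s=cv2.resize(s,(533,600),interpolation=cv2.INTER_CUBIC)
w=cv2.resize(r.grab_frame('wrist')[120:480,160:480],(266,300))
cv2.imwrite('pics/c2.png',np.hstack([s,np.vstack([w,w])]))
E
```

```text
(no output)
```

View pics/c2.png

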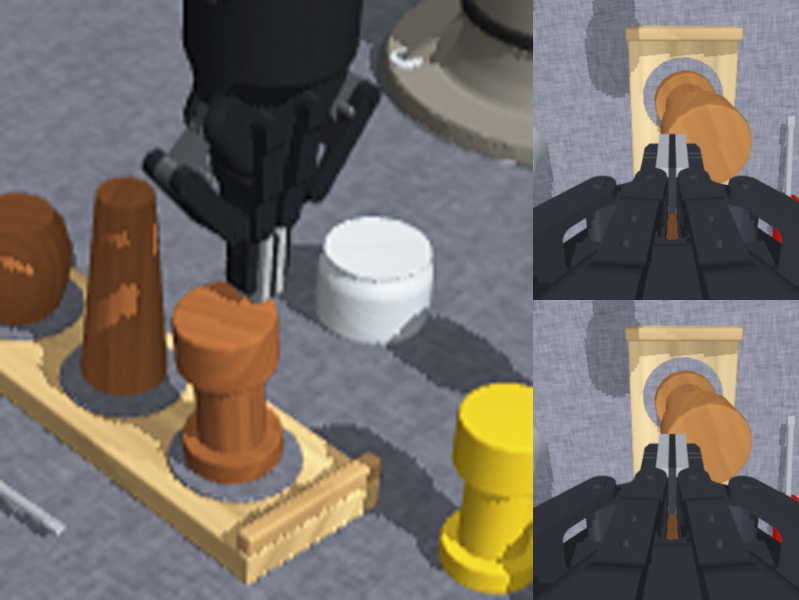

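The spool is coming back upright and the load is gone. The pads had only caught the top of the head and climbed off, so next time I'll grip deeper. First I back off and rise.

Call:
step_arm:
  moves:
    - {"rx":0,"ry":0,"rz":0,"dx":0,"dy":-3,"dz":0,"gripper":-1}
    - {"rx":0,"ry":0,"rz":0,"dx":0,"dy":-4,"dz":0,"gripper":-1}
    - {"rx":0,"ry":0,"rz":0,"dx":0,"dy":-6,"dz":0,"gripper":-1}
    - {"rx":0,"ry":0,"rz":0,"dx":0,"dy":-10,"dz":0,"gripper":-1}
    - {"rx":0,"ry":0,"rz":0,"dx":0,"dy":-6,"dz":-30,"gripper":-1}
    - {"rx":0,"ry":0,"rz":0,"dx":0,"dy":0,"dz":-50,"gripper":-1}
    - {"rx":0,"ry":0,"rz":0,"dx":0,"dy":15,"dz":-40,"gripper":1}
    - {"rx":0,"ry":0,"rz":0,"dx":0,"dy":15,"dz":0,"gripper":1}
    - {"rx":0,"ry":0,"rz":0,"dx":0,"dy":0,"dz":0,"gripper":1}
    - {"rx":0,"ry":0,"rz":0,"dx":0,"dy":0,"dz":0,"gripper":1}

```text
clock: 6.25
tcp_pos: [0.4526, 0.1115, 0.227]
orientation: [-2.334, -2.102, 0.005]
contact_force: [-0.4, -0.3, -0.3]
grip_width: 0.0725
gripper_force: 0.0
```

```bash
python3 - <<'E'
from h import *
go(.4623,.1103,.090,-.107)
c=cam('wrist');im=r.grab_frame('wrist')
a=np.linspace(0,2*np.pi,60)
for x,y,z,R in[(.4623,.1103,.111,.025),(.4623,.1103,.021,.034),(.4532,.0258,.131,.0145)]:
    q=proj(c,np.c_[x+R*np.cos(a),y+R*np.sin(a),0*a+z]);cv2.polylines(im,[q.astype(int)],True,(0,255,0),1)
s=r.grab_frame('scene')[120:290,230:440]
cv2.imwrite('pics/c3.png',np.hstack([cv2.resize(s,None,fx=1.9,fy=1.9)[:320],im[160:480,140:500]]))
E
```

```text
tcp [0.4526 0.1115 0.227 ] yaw -6.0 delta mm [1.00e-01 1.02e+01 1.37e+02] rz 0.1 tilt [-0.002 -0.003 -1.   ]
```

View pics/c3.png

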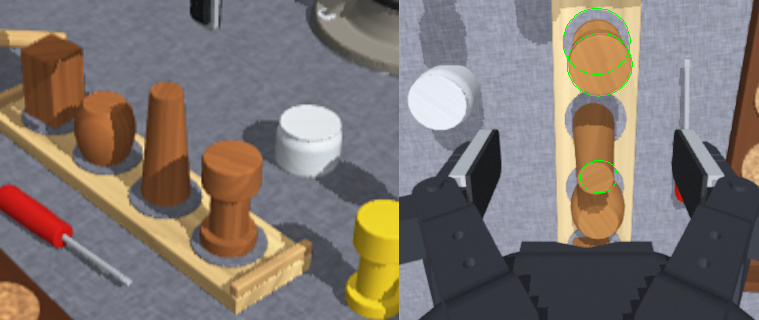

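The spool stands upright again, on its felt and within its predicted circle. I'm redoing the grasp deeper.

Call:
step_arm:
  moves:
    - {"rx":0,"ry":0,"rz":0,"dx":0,"dy":10,"dz":0,"gripper":1}
    - {"rx":0,"ry":0,"rz":0,"dx":0,"dy":0,"dz":40,"gripper":1}
    - {"rx":0,"ry":0,"rz":0,"dx":0,"dy":0,"dz":40,"gripper":1}
    - {"rx":0,"ry":0,"rz":0,"dx":0,"dy":0,"dz":35,"gripper":1}
    - {"rx":0,"ry":0,"rz":0,"dx":0,"dy":0,"dz":22,"gripper":1}
    - {"rx":0,"ry":0,"rz":0,"dx":0,"dy":0,"dz":0,"gripper":1}
    - {"rx":0,"ry":0,"rz":0,"dx":0,"dy":0,"dz":0,"gripper":0.4}
    - {"rx":0,"ry":0,"rz":0,"dx":0,"dy":0,"dz":0,"gripper":0.3}
    - {"rx":0,"ry":0,"rz":0,"dx":0,"dy":0,"dz":0,"gripper":0.25}
  grip_force: 25

```text
clock: 7.48
tcp_pos: [0.4645, 0.1111, 0.0922]
orientation: [2.334, 2.102, 0.002]
contact_force: [-0.1, 0.1, -0.7]
grip_width: 0.0533
gripper_force: 0.1
```

Call:
step_arm:
  moves:
    - {"rx":0,"ry":0,"rz":0,"dx":0,"dy":0,"dz":2,"gripper":0.15}
    - {"rx":0,"ry":0,"rz":0,"dx":0,"dy":0,"dz":0,"gripper":0.1}
    - {"rx":0,"ry":0,"rz":0,"dx":0,"dy":0,"dz":0,"gripper":0.1}

```text
clock: 7.85
tcp_pos: [0.4641, 0.1113, 0.0907]
orientation: [-2.334, -2.102, -0.002]
contact_force: [-4.7, 0.5, 14.5]
grip_width: 0.0486
gripper_force: 23.5
```

Call:
step_arm:
  moves:
    - {"rx":0,"ry":0,"rz":0,"dx":0,"dy":0,"dz":-2,"gripper":0}
    - {"rx":0,"ry":0,"rz":0,"dx":0,"dy":0,"dz":-2,"gripper":0}
    - {"rx":0,"ry":0,"rz":0,"dx":0,"dy":0,"dz":0,"gripper":0}

```text
clock: 8.22
tcp_pos: [0.4641, 0.1108, 0.0936]
orientation: [2.335, 2.102, 0.0]
contact_force: [0.1, 0.2, 0.4]
grip_width: 0.0484
gripper_force: 25.9
```

```bash
python3 - <<'E'
from h import *
s=r.grab_frame('scene')[110:290,280:440];s=cv2.resize(s,(533,600),interpolation=cv2.INTER_CUBIC)
cv2.imwrite('pics/c4.png',s)
E
```

```text
(no output)
```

View pics/c4.png

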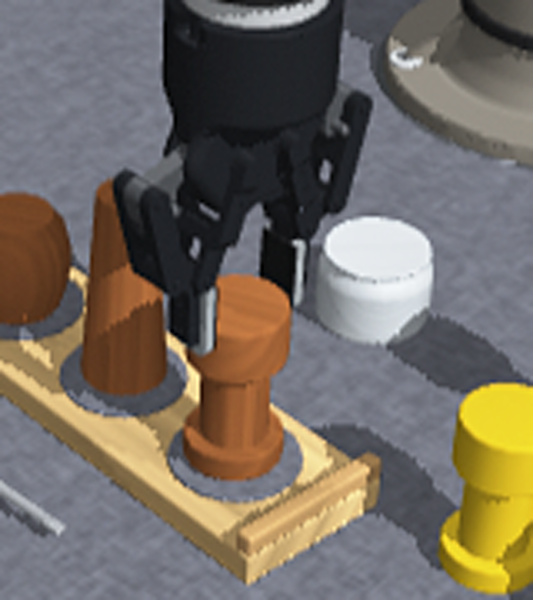

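The spool is held upright and centred between the pads. Lifting and carrying it to the right-hand end of the rack.

Call:
step_arm:
  moves:
    - {"rx":0,"ry":0,"rz":0,"dx":0,"dy":0,"dz":-20,"gripper":0}
    - {"rx":0,"ry":0,"rz":0,"dx":0,"dy":0,"dz":-40,"gripper":0}
    - {"rx":0,"ry":0,"rz":0,"dx":0,"dy":0,"dz":-40,"gripper":0}
    - {"rx":0,"ry":0,"rz":0,"dx":0,"dy":0,"dz":-30,"gripper":0}
    - {"rx":0,"ry":0,"rz":0,"dx":-20,"dy":17.2,"dz":0,"gripper":0}
    - {"rx":0,"ry":0,"rz":0,"dx":-37.1,"dy":31.7,"dz":0,"gripper":0}
    - {"rx":0,"ry":0,"rz":0,"dx":-37.1,"dy":31.7,"dz":0,"gripper":0}
    - {"rx":0,"ry":0,"rz":0,"dx":-37.1,"dy":31.7,"dz":0,"gripper":0}
    - {"rx":0,"ry":0,"rz":0,"dx":-37.1,"dy":31.7,"dz":0,"gripper":0}
    - {"rx":0,"ry":0,"rz":0,"dx":-37.1,"dy":31.7,"dz":0,"gripper":0}
    - {"rx":0,"ry":0,"rz":0,"dx":-20,"dy":17.2,"dz":0,"gripper":0}
    - {"rx":0,"ry":0,"rz":0,"dx":0,"dy":0,"dz":0,"gripper":0}
    - {"rx":0,"ry":0,"rz":0,"dx":0,"dy":0,"dz":0,"gripper":0}

```text
clock: 9.9
tcp_pos: [0.6318, -0.1327, 0.2229]
orientation: [-2.333, -2.102, 0.001]
contact_force: [-0.3, 0.2, -1.1]
grip_width: 0.0487
gripper_force: 26.3
```

```bash
python3 - <<'E'
from h import *
go(.6326,-.1337,.0905,-.107);o=r.get_obs();print(o['grip_width'],o['contact_force'])
E
```

```text
tcp [ 0.6318 -0.1327  0.2229] yaw -6.0 delta mm [ -1.    1.1 132.4] rz 0.2 tilt [ 0.001 -0.001 -1.   ]
0.04865338561469533 [-0.31758817  0.22251938 -1.09330632]
```

Call:
step_arm:
  moves:
    - {"rx":0,"ry":0,"rz":0,"dx":-1,"dy":1,"dz":35,"gripper":0}
    - {"rx":0,"ry":0,"rz":0,"dx":0,"dy":0,"dz":40,"gripper":0}
    - {"rx":0,"ry":0,"rz":0,"dx":0,"dy":0,"dz":30,"gripper":0}
    - {"rx":0,"ry":0,"rz":0,"dx":0,"dy":0,"dz":15,"gripper":0}
    - {"rx":0,"ry":0,"rz":0,"dx":0,"dy":0,"dz":6,"gripper":0}
    - {"rx":0,"ry":0,"rz":0,"dx":0,"dy":0,"dz":2,"gripper":0}
    - {"rx":0,"ry":0,"rz":0,"dx":0,"dy":0,"dz":0,"gripper":0}

```text
clock: 10.78
tcp_pos: [0.6339, -0.1348, 0.0965]
orientation: [2.334, 2.101, 0.002]
contact_force: [-0.3, -0.1, -0.4]
grip_width: 0.0486
gripper_force: 26.3
```

Call:
step_arm:
  moves:
    - {"rx":0,"ry":0,"rz":0,"dx":0,"dy":-1,"dz":2,"gripper":0}
    - {"rx":0,"ry":0,"rz":0,"dx":0,"dy":0,"dz":1.5,"gripper":0}
    - {"rx":0,"ry":0,"rz":0,"dx":0,"dy":0,"dz":0,"gripper":0}

```text
clock: 11.15
tcp_pos: [0.6322, -0.1346, 0.092]
orientation: [-2.334, -2.102, -0.0]
contact_force: [0.4, -0.3, -0.8]
grip_width: 0.0486
gripper_force: 26.3
```

Call:
step_arm:
  moves:
    - {"rx":0,"ry":0,"rz":0,"dx":0,"dy":0,"dz":1,"gripper":0}
    - {"rx":0,"ry":0,"rz":0,"dx":0,"dy":0,"dz":1,"gripper":0}
    - {"rx":0,"ry":0,"rz":0,"dx":0,"dy":0,"dz":0,"gripper":0}

```text
clock: 11.52
tcp_pos: [0.6324, -0.135, 0.091]
orientation: [2.335, 2.102, 0.001]
contact_force: [-1.4, 1.5, 5.7]
grip_width: 0.0485
gripper_force: 26.9
```

Call:
step_arm:
  moves:
    - {"rx":0,"ry":0,"rz":0,"dx":0,"dy":0,"dz":0,"gripper":0.3}
    - {"rx":0,"ry":0,"rz":0,"dx":0,"dy":0,"dz":0,"gripper":0.6}
    - {"rx":0,"ry":0,"rz":0,"dx":0,"dy":0,"dz":0,"gripper":1}
    - {"rx":0,"ry":0,"rz":0,"dx":0,"dy":0,"dz":0,"gripper":1}
    - {"rx":0,"ry":0,"rz":0,"dx":0,"dy":0,"dz":0,"gripper":1}
    - {"rx":0,"ry":0,"rz":0,"dx":0,"dy":0,"dz":-20,"gripper":1}
    - {"rx":0,"ry":0,"rz":0,"dx":0,"dy":0,"dz":-40,"gripper":1}
    - {"rx":0,"ry":0,"rz":0,"dx":0,"dy":0,"dz":-45,"gripper":1}
    - {"rx":0,"ry":0,"rz":0,"dx":0,"dy":0,"dz":-40,"gripper":1}
    - {"rx":0,"ry":0,"rz":0,"dx":0,"dy":0,"dz":0,"gripper":1}

```text
clock: 12.78
tcp_pos: [0.6345, -0.1358, 0.2404]
orientation: [2.331, 2.097, 0.009]
contact_force: [-0.5, -0.1, 0.9]
grip_width: 0.0851
gripper_force: 0.0
```

```bash
python3 - <<'E'
from h import *
go(.4527,.0258,.23,-.107)
c=cam('scene');im=r.grab_frame('scene');cw=cam('wrist');w=r.grab_frame('wrist')
a=np.linspace(0,2*np.pi,60)
for i,cc in((im,c),(w,cw)):
  for x,y,z,R in[(.6326,-.1342,.111,.025),(.6326,-.1342,.021,.025)]:
    q=proj(cc,np.c_[x+R*np.cos(a),y+R*np.sin(a),0*a+z]);cv2.polylines(i,[q.astype(int)],True,(0,255,0),1)
cv2.imwrite('pics/c5.png',np.hstack([cv2.resize(im[130:350,100:350],None,fx=1.6,fy=1.6)[:320],w[160:480,120:500]]))
E
```

```text
tcp [ 0.6345 -0.1358  0.2404] yaw -6.0 delta mm [ 141.6 -197.8    8.7] rz 0.1 tilt [ 0.     0.008 -1.   ]
```

View pics/c5.png

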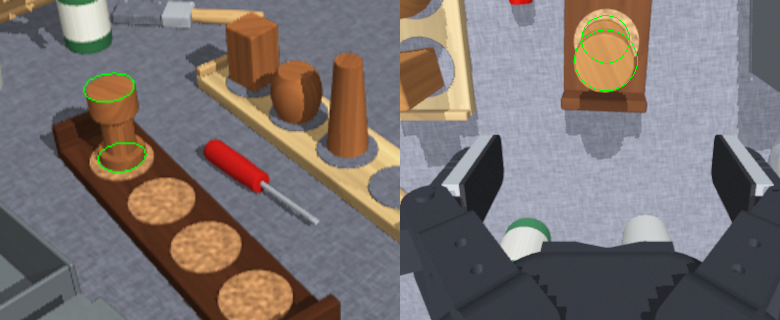

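The spool stands centred on the right-hand cork, with both overlays fitting in the scene and wrist views. Next is the taper.

Call:
step_arm:
  moves:
    - {"rx":0,"ry":0,"rz":0,"dx":28.3,"dy":-39.6,"dz":0,"gripper":1}
    - {"rx":0,"ry":0,"rz":0,"dx":28.3,"dy":-39.6,"dz":0,"gripper":1}
    - {"rx":0,"ry":0,"rz":0,"dx":28.3,"dy":-39.6,"dz":0,"gripper":1}
    - {"rx":0,"ry":0,"rz":0,"dx":28.3,"dy":-39.6,"dz":0,"gripper":1}
    - {"rx":0,"ry":0,"rz":0,"dx":28.3,"dy":-39.6,"dz":0,"gripper":1}
    - {"rx":0,"ry":0,"rz":0,"dx":0,"dy":0,"dz":0,"gripper":1}
    - {"rx":0,"ry":0,"rz":0,"dx":0,"dy":0,"dz":0,"gripper":1}
    - {"rx":0,"ry":0,"rz":0,"dx":0,"dy":0,"dz":0,"gripper":1}
  grip_force: 25

```text
clock: 13.88
tcp_pos: [0.4506, 0.0259, 0.2348]
orientation: [2.336, 2.1, -0.001]
contact_force: [0.8, -0.0, 0.4]
grip_width: 0.0855
gripper_force: 0.0
```

```bash
python3 - <<'E'
from h import *
go(.4527,.0258,.092,-.107)
E
```

```text
tcp [0.4506 0.0259 0.2348] yaw -6.1 delta mm [  0.2   2.1 142.8] rz 0.0 tilt [-0.001 -0.    -1.   ]
```

Call:
step_arm:
  moves:
    - {"rx":0,"ry":0,"rz":0,"dx":0,"dy":2,"dz":30,"gripper":1}
    - {"rx":0,"ry":0,"rz":0,"dx":0,"dy":0,"dz":45,"gripper":1}
    - {"rx":0,"ry":0,"rz":0,"dx":0,"dy":0,"dz":45,"gripper":1}
    - {"rx":0,"ry":0,"rz":0,"dx":0,"dy":0,"dz":22,"gripper":1}
    - {"rx":0,"ry":0,"rz":0,"dx":0,"dy":0,"dz":0,"gripper":0.6}
    - {"rx":0,"ry":0,"rz":0,"dx":0,"dy":0,"dz":0,"gripper":0.3}
    - {"rx":0,"ry":0,"rz":0,"dx":0,"dy":0,"dz":0,"gripper":0.1}
    - {"rx":0,"ry":0,"rz":0,"dx":0,"dy":0,"dz":0,"gripper":0}
    - {"rx":0,"ry":0,"rz":0,"dx":0,"dy":0,"dz":0,"gripper":0}

```text
clock: 15.0
tcp_pos: [0.4524, 0.0268, 0.0934]
orientation: [2.334, 2.102, 0.002]
contact_force: [0.6, -0.2, -0.0]
grip_width: 0.0428
gripper_force: 0.0
```

```bash
python3 - <<'E'
from h import *
go(.4527,.0258,.092,-.107)
E
```

```text
tcp [0.4524 0.0268 0.0934] yaw -6.0 delta mm [-0.9  0.4  1.4] rz 0.1 tilt [ 0.001  0.001 -1.   ]
```

Call:
step_arm:
  moves:
    - {"rx":0,"ry":0,"rz":0,"dx":0,"dy":0,"dz":0,"gripper":-0.07}
    - {"rx":0,"ry":0,"rz":0,"dx":0,"dy":0,"dz":0,"gripper":-0.12}
    - {"rx":0,"ry":0,"rz":0,"dx":0,"dy":0,"dz":0,"gripper":-0.16}
    - {"rx":0,"ry":0,"rz":0,"dx":0,"dy":0,"dz":0,"gripper":-0.18}
    - {"rx":0,"ry":0,"rz":0,"dx":0,"dy":0,"dz":0,"gripper":-0.18}

```text
clock: 15.62
tcp_pos: [0.452, 0.0266, 0.093]
orientation: [-2.335, -2.102, 0.0]
contact_force: [0.7, 0.0, 0.5]
grip_width: 0.035
gripper_force: 0.2
```

Call:
step_arm:
  moves:
    - {"rx":0,"ry":0,"rz":0,"dx":0,"dy":0,"dz":0,"gripper":-0.22}
    - {"rx":0,"ry":0,"rz":0,"dx":0,"dy":0,"dz":0,"gripper":-0.25}
    - {"rx":0,"ry":0,"rz":0,"dx":0,"dy":0,"dz":0,"gripper":-0.28}

```text
clock: 16.0
tcp_pos: [0.4521, 0.0266, 0.0931]
orientation: [-2.334, -2.102, -0.0]
contact_force: [-1.4, 0.4, 5.1]
grip_width: 0.0318
gripper_force: 24.5
```

Call:
step_arm:
  moves:
    - {"rx":0,"ry":0,"rz":0,"dx":0,"dy":0,"dz":-1,"gripper":-0.4}
    - {"rx":0,"ry":0,"rz":0,"dx":0,"dy":0,"dz":-1,"gripper":-0.4}
    - {"rx":0,"ry":0,"rz":0,"dx":0,"dy":0,"dz":-1,"gripper":-0.4}
    - {"rx":0,"ry":0,"rz":0,"dx":0,"dy":0,"dz":-1,"gripper":-0.4}
    - {"rx":0,"ry":0,"rz":0,"dx":0,"dy":0,"dz":-2,"gripper":-0.4}
    - {"rx":0,"ry":0,"rz":0,"dx":0,"dy":0,"dz":0,"gripper":-0.4}

```text
clock: 16.75
tcp_pos: [0.4522, 0.0266, 0.0992]
orientation: [2.334, 2.102, 0.001]
contact_force: [0.4, 0.2, -0.4]
grip_width: 0.0316
gripper_force: 24.7
```

```bash
python3 - <<'E'
from h import *
print(r.get_obs()['contact_force'],r.get_obs()['grip_width'])
s=r.grab_frame('scene')[110:290,250:440]
cv2.imwrite('pics/c6.png',cv2.resize(s,None,fx=3,fy=3,interpolation=cv2.INTER_CUBIC))
E
```

```text
[ 0.40836128  0.15088255 -0.39589369] 0.03158617169535102
```

View pics/c6.png

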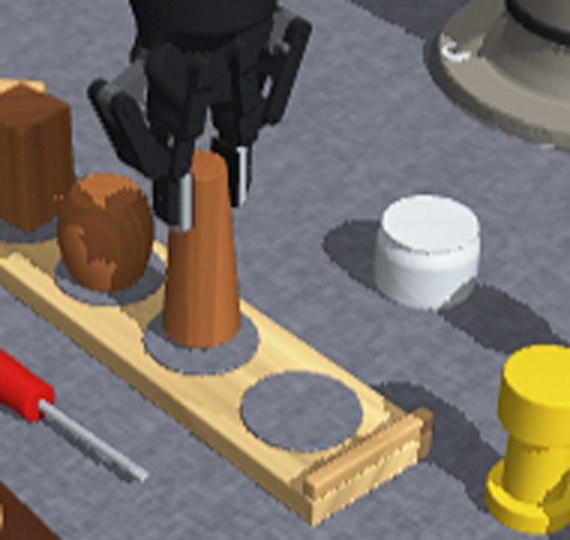

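The taper is held upright and clear of the board. Carrying it to the next cork.

Call:
step_arm:
  moves:
    - {"rx":0,"ry":0,"rz":0,"dx":0,"dy":0,"dz":-15,"gripper":-0.4}
    - {"rx":0,"ry":0,"rz":0,"dx":0,"dy":0,"dz":-35,"gripper":-0.4}
    - {"rx":0,"ry":0,"rz":0,"dx":0,"dy":0,"dz":-40,"gripper":-0.4}
    - {"rx":0,"ry":0,"rz":0,"dx":0,"dy":0,"dz":-20,"gripper":-0.4}
    - {"rx":0,"ry":0,"rz":0,"dx":-6,"dy":20,"dz":0,"gripper":-0.4}
    - {"rx":0,"ry":0,"rz":0,"dx":-11,"dy":40,"dz":0,"gripper":-0.4}
    - {"rx":0,"ry":0,"rz":0,"dx":-11,"dy":40,"dz":0,"gripper":-0.4}
    - {"rx":0,"ry":0,"rz":0,"dx":-11,"dy":40,"dz":0,"gripper":-0.4}
    - {"rx":0,"ry":0,"rz":0,"dx":-11,"dy":40,"dz":0,"gripper":-0.4}
    - {"rx":0,"ry":0,"rz":0,"dx":-6,"dy":20,"dz":0,"gripper":-0.4}
    - {"rx":0,"ry":0,"rz":0,"dx":0,"dy":0,"dz":0,"gripper":-0.4}
    - {"rx":0,"ry":0,"rz":0,"dx":0,"dy":0,"dz":0,"gripper":-0.4}
    - {"rx":0,"ry":0,"rz":0,"dx":0,"dy":0,"dz":0,"gripper":-0.4}

```text
clock: 18.42
tcp_pos: [0.6444, -0.0493, 0.2094]
orientation: [-2.333, -2.103, -0.0]
contact_force: [-0.1, 0.5, -0.1]
grip_width: 0.0314
gripper_force: 25.0
```

```bash
python3 - <<'E'
from h import *
go(.6453,-.0500,.0935,-.107);print(r.get_obs()['grip_width'])
E
```

```text
tcp [ 0.6444 -0.0493  0.2094] yaw -6.0 delta mm [ -0.7   1.  115.9] rz 0.2 tilt [ 0.001 -0.    -1.   ]
0.03140469230924922
```

Call:
step_arm:
  moves:
    - {"rx":0,"ry":0,"rz":0,"dx":-0.7,"dy":1,"dz":35,"gripper":-0.4}
    - {"rx":0,"ry":0,"rz":0,"dx":0,"dy":0,"dz":40,"gripper":-0.4}
    - {"rx":0,"ry":0,"rz":0,"dx":0,"dy":0,"dz":25,"gripper":-0.4}
    - {"rx":0,"ry":0,"rz":0,"dx":0,"dy":0,"dz":10,"gripper":-0.4}
    - {"rx":0,"ry":0,"rz":0,"dx":0,"dy":0,"dz":2,"gripper":-0.4}
    - {"rx":0,"ry":0,"rz":0,"dx":0,"dy":0,"dz":0,"gripper":-0.4}
    - {"rx":0,"ry":0,"rz":0,"dx":0,"dy":0,"dz":0,"gripper":-0.4}

```text
clock: 19.3
tcp_pos: [0.6468, -0.0509, 0.0982]
orientation: [2.334, 2.101, 0.002]
contact_force: [0.1, -0.1, -0.3]
grip_width: 0.0316
gripper_force: 25.0
```

Call:
step_arm:
  moves:
    - {"rx":0,"ry":0,"rz":0,"dx":0,"dy":-1,"dz":2,"gripper":-0.4}
    - {"rx":0,"ry":0,"rz":0,"dx":0,"dy":0,"dz":0,"gripper":-0.4}
    - {"rx":0,"ry":0,"rz":0,"dx":0,"dy":0,"dz":1,"gripper":-0.4}
    - {"rx":0,"ry":0,"rz":0,"dx":0,"dy":0,"dz":0,"gripper":-0.4}

```text
clock: 19.8
tcp_pos: [0.645, -0.0507, 0.0939]
orientation: [-2.334, -2.102, 0.0]
contact_force: [-0.1, 0.5, -0.1]
grip_width: 0.0317
gripper_force: 25.0
```

Call:
step_arm:
  moves:
    - {"rx":0,"ry":0,"rz":0,"dx":0,"dy":0,"dz":1,"gripper":-0.4}
    - {"rx":0,"ry":0,"rz":0,"dx":0,"dy":0,"dz":0.5,"gripper":-0.4}
    - {"rx":0,"ry":0,"rz":0,"dx":0,"dy":0,"dz":0,"gripper":-0.4}

```text
clock: 20.18
tcp_pos: [0.6453, -0.0509, 0.0932]
orientation: [2.335, 2.102, 0.001]
contact_force: [-2.7, 0.2, 4.4]
grip_width: 0.0316
gripper_force: 25.7
```

Call:
step_arm:
  moves:
    - {"rx":0,"ry":0,"rz":0,"dx":0,"dy":0,"dz":0,"gripper":-0.2}
    - {"rx":0,"ry":0,"rz":0,"dx":0,"dy":0,"dz":0,"gripper":0}
    - {"rx":0,"ry":0,"rz":0,"dx":0,"dy":0,"dz":0,"gripper":0.4}
    - {"rx":0,"ry":0,"rz":0,"dx":0,"dy":0,"dz":0,"gripper":1}
    - {"rx":0,"ry":0,"rz":0,"dx":0,"dy":0,"dz":0,"gripper":1}
    - {"rx":0,"ry":0,"rz":0,"dx":0,"dy":0,"dz":-20,"gripper":1}
    - {"rx":0,"ry":0,"rz":0,"dx":0,"dy":0,"dz":-40,"gripper":1}
    - {"rx":0,"ry":0,"rz":0,"dx":0,"dy":0,"dz":-45,"gripper":1}
    - {"rx":0,"ry":0,"rz":0,"dx":0,"dy":0,"dz":-40,"gripper":1}
    - {"rx":0,"ry":0,"rz":0,"dx":0,"dy":0,"dz":0,"gripper":1}

```text
clock: 21.42
tcp_pos: [0.6474, -0.0515, 0.2428]
orientation: [2.331, 2.098, 0.01]
contact_force: [0.2, -0.4, 0.2]
grip_width: 0.0852
gripper_force: 0.0
```

```bash
python3 - <<'E'
from h import *
go(.4442,-.0588,.23,-.107)
im=r.grab_frame('scene');c=cam('scene')
m=cv2.cvtColor(im,cv2.COLOR_BGR2HSV)
# taper visible axis check: brown pixels columns near predicted top and bottom
for z in(.125,.10,.07,.04):
    p=proj(c,(.6453,-.0504,z))[0];v=int(p[1]);row=m[v,int(p[0])-25:int(p[0])+25];b=np.where((row[:,0]<16)&(row[:,1]>135)&(row[:,2]>80))[0]+int(p[0])-25
    print(z,p.round(1),b.min() if len(b) else None,b.max() if len(b) else None)
cv2.imwrite('pics/c7.png',im)
E
```

```text
tcp [ 0.6474 -0.0515  0.2428] yaw -6.0 delta mm [ -28.6 -201.4   11.1] rz 0.1 tilt [ 0.001  0.008 -1.   ]
0.125 [192.8 202.2] 167 202
0.1 [194.9 215.3] 169 205
0.07 [197.3 230.4] 172 209
0.04 [199.6 244.9] 174 217
```

The edge columns say the taper is upright on its cork. Next is the bun.

Call:
step_arm:
  moves:
    - {"rx":0,"ry":0,"rz":0,"dx":-5.7,"dy":-40.3,"dz":0,"gripper":1}
    - {"rx":0,"ry":0,"rz":0,"dx":-5.7,"dy":-40.3,"dz":0,"gripper":1}
    - {"rx":0,"ry":0,"rz":0,"dx":-5.7,"dy":-40.3,"dz":0,"gripper":1}
    - {"rx":0,"ry":0,"rz":0,"dx":-5.7,"dy":-40.3,"dz":0,"gripper":1}
    - {"rx":0,"ry":0,"rz":0,"dx":-5.7,"dy":-40.3,"dz":0,"gripper":1}
    - {"rx":0,"ry":0,"rz":0,"dx":0,"dy":0,"dz":30,"gripper":1}
    - {"rx":0,"ry":0,"rz":0,"dx":0,"dy":0,"dz":30,"gripper":1}
    - {"rx":0,"ry":0,"rz":0,"dx":0,"dy":0,"dz":0,"gripper":1}
    - {"rx":0,"ry":0,"rz":0,"dx":0,"dy":0,"dz":0,"gripper":1}

```text
clock: 22.6
tcp_pos: [0.4419, -0.0582, 0.178]
orientation: [2.335, 2.102, -0.0]
contact_force: [-0.4, 0.1, -0.3]
grip_width: 0.0857
gripper_force: 0.0
```

```bash
python3 - <<'E'
from h import *
go(.4442,-.0588,.047,-.107)
c=cam('wrist');w=r.grab_frame('wrist')
a=np.linspace(0,2*np.pi,60)
for x,y,z,R in[(.4442,-.0588,.079,.020),(.4442,-.0588,.021,.034),(.4326,-.1453,.096,.022),(.4351,-.1433,.021,.034)]:
    q=proj(c,np.c_[x+R*np.cos(a),y+R*np.sin(a),0*a+z]);cv2.polylines(w,[q.astype(int)],True,(0,255,0),1)
im=cv2.imread('pics/c7.png')
cv2.imwrite('pics/c8.png',np.hstack([cv2.resize(im[130:350,100:350],None,fx=1.6,fy=1.6)[:330],w[150:480,120:500]]))
E
```

```text
tcp [ 0.4419 -0.0582  0.178 ] yaw -6.0 delta mm [ -0.4   2.4 131. ] rz 0.1 tilt [-0.  0. -1.]
```

View pics/c8.png

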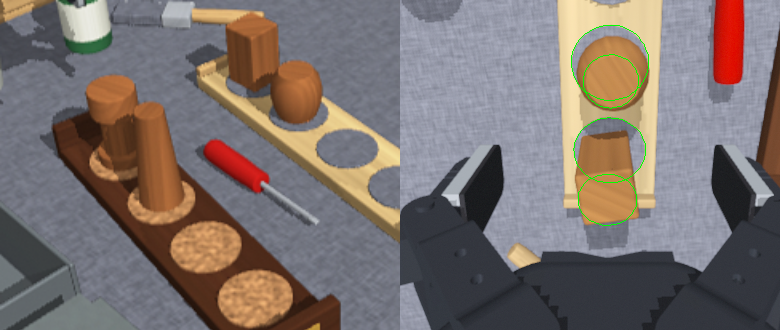

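Spool and taper both stand upright on their corks. The bun is on its predicted circles and the block is turned about 8° to the tool. Gripping the bun.

Call:
step_arm:
  moves:
    - {"rx":0,"ry":0,"rz":0,"dx":0,"dy":3,"dz":35,"gripper":1}
    - {"rx":0,"ry":0,"rz":0,"dx":0,"dy":0,"dz":45,"gripper":1}
    - {"rx":0,"ry":0,"rz":0,"dx":0,"dy":0,"dz":35,"gripper":1}
    - {"rx":0,"ry":0,"rz":0,"dx":0,"dy":0,"dz":15,"gripper":1}
    - {"rx":0,"ry":0,"rz":0,"dx":0,"dy":0,"dz":0,"gripper":0.7}
    - {"rx":0,"ry":0,"rz":0,"dx":0,"dy":0,"dz":0,"gripper":0.55}
    - {"rx":0,"ry":0,"rz":0,"dx":0,"dy":0,"dz":0,"gripper":0.45}
    - {"rx":0,"ry":0,"rz":0,"dx":0,"dy":0,"dz":0,"gripper":0.45}

```text
clock: 23.65
tcp_pos: [0.4452, -0.0581, 0.0482]
orientation: [2.334, 2.102, 0.002]
contact_force: [-0.0, 0.7, -0.1]
grip_width: 0.0618
gripper_force: 0.0
```

Call:
step_arm:
  moves:
    - {"rx":0,"ry":0,"rz":0,"dx":0,"dy":0,"dz":0.5,"gripper":0.38}
    - {"rx":0,"ry":0,"rz":0,"dx":0,"dy":0,"dz":0,"gripper":0.32}
    - {"rx":0,"ry":0,"rz":0,"dx":0,"dy":0,"dz":0,"gripper":0.28}
    - {"rx":0,"ry":0,"rz":0,"dx":0,"dy":0,"dz":0,"gripper":0.28}

```text
clock: 24.15
tcp_pos: [0.4454, -0.0583, 0.0477]
orientation: [2.334, 2.102, 0.002]
contact_force: [-1.8, 1.7, 11.0]
grip_width: 0.0553
gripper_force: 22.4
```

Call:
step_arm:
  moves:
    - {"rx":0,"ry":0,"rz":0,"dx":0,"dy":0,"dz":-1,"gripper":0.2}
    - {"rx":0,"ry":0,"rz":0,"dx":0,"dy":0,"dz":-1,"gripper":0.15}
    - {"rx":0,"ry":0,"rz":0,"dx":0,"dy":0,"dz":-1,"gripper":0.15}
    - {"rx":0,"ry":0,"rz":0,"dx":0,"dy":0,"dz":-2,"gripper":0.15}
    - {"rx":0,"ry":0,"rz":0,"dx":0,"dy":0,"dz":0,"gripper":0.15}

```text
clock: 24.78
tcp_pos: [0.4447, -0.0583, 0.0521]
orientation: [2.334, 2.102, 0.0]
contact_force: [-0.3, -0.1, -0.5]
grip_width: 0.0548
gripper_force: 25.9
```

Call:
step_arm:
  moves:
    - {"rx":0,"ry":0,"rz":0,"dx":0,"dy":0,"dz":-20,"gripper":0.15}
    - {"rx":0,"ry":0,"rz":0,"dx":0,"dy":0,"dz":-40,"gripper":0.15}
    - {"rx":0,"ry":0,"rz":0,"dx":0,"dy":0,"dz":-45,"gripper":0.15}
    - {"rx":0,"ry":0,"rz":0,"dx":0,"dy":0,"dz":-35,"gripper":0.15}
    - {"rx":0,"ry":0,"rz":0,"dx":11.4,"dy":20.2,"dz":0,"gripper":0.15}
    - {"rx":0,"ry":0,"rz":0,"dx":22.8,"dy":40.4,"dz":0,"gripper":0.15}
    - {"rx":0,"ry":0,"rz":0,"dx":22.8,"dy":40.4,"dz":0,"gripper":0.15}
    - {"rx":0,"ry":0,"rz":0,"dx":22.8,"dy":40.4,"dz":0,"gripper":0.15}
    - {"rx":0,"ry":0,"rz":0,"dx":22.8,"dy":40.4,"dz":0,"gripper":0.15}
    - {"rx":0,"ry":0,"rz":0,"dx":11.4,"dy":20.2,"dz":0,"gripper":0.15}
    - {"rx":0,"ry":0,"rz":0,"dx":0,"dy":0,"dz":0,"gripper":0.15}
    - {"rx":0,"ry":0,"rz":0,"dx":0,"dy":0,"dz":0,"gripper":0.15}
    - {"rx":0,"ry":0,"rz":0,"dx":0,"dy":0,"dz":0,"gripper":0.15}

```text
clock: 26.4
tcp_pos: [0.6565, 0.0331, 0.1921]
orientation: [-2.336, -2.1, 0.0]
contact_force: [1.1, -0.1, -0.6]
grip_width: 0.0546
gripper_force: 26.3
```

```bash
python3 - <<'E'
from h import *
go(.6575,.0339,.0477,-.107);print(r.get_obs()['grip_width'])
E
```

```text
tcp [0.6565 0.0331 0.1921] yaw -6.1 delta mm [  0.9   1.  144.4] rz 0.1 tilt [ 0.    -0.001 -1.   ]
0.05458812157940674
```

Call:
step_arm:
  moves:
    - {"rx":0,"ry":0,"rz":0,"dx":1,"dy":0,"dz":35,"gripper":0.15}
    - {"rx":0,"ry":0,"rz":0,"dx":0,"dy":0,"dz":45,"gripper":0.15}
    - {"rx":0,"ry":0,"rz":0,"dx":0,"dy":0,"dz":40,"gripper":0.15}
    - {"rx":0,"ry":0,"rz":0,"dx":0,"dy":0,"dz":16,"gripper":0.15}
    - {"rx":0,"ry":0,"rz":0,"dx":0,"dy":0,"dz":4,"gripper":0.15}
    - {"rx":0,"ry":0,"rz":0,"dx":0,"dy":0,"dz":0,"gripper":0.15}
    - {"rx":0,"ry":0,"rz":0,"dx":0,"dy":0,"dz":0,"gripper":0.15}
    - {"rx":0,"ry":0,"rz":0,"dx":0,"dy":0,"dz":0,"gripper":0.15}

```text
clock: 27.4
tcp_pos: [0.6582, 0.0351, 0.053]
orientation: [2.334, 2.102, 0.002]
contact_force: [0.9, -0.6, -0.8]
grip_width: 0.0547
gripper_force: 26.3
```

Call:
step_arm:
  moves:
    - {"rx":0,"ry":0,"rz":0,"dx":-1,"dy":0,"dz":2,"gripper":0.15}
    - {"rx":0,"ry":0,"rz":0,"dx":0,"dy":0,"dz":1,"gripper":0.15}
    - {"rx":0,"ry":0,"rz":0,"dx":0,"dy":0,"dz":1,"gripper":0.15}
    - {"rx":0,"ry":0,"rz":0,"dx":0,"dy":0,"dz":0,"gripper":0.15}

```text
clock: 27.9
tcp_pos: [0.6574, 0.034, 0.0481]
orientation: [-2.334, -2.102, 0.0]
contact_force: [-1.2, 0.5, 1.0]
grip_width: 0.0549
gripper_force: 26.6
```

Call:
step_arm:
  moves:
    - {"rx":0,"ry":0,"rz":0,"dx":0,"dy":0,"dz":0.5,"gripper":0.15}
    - {"rx":0,"ry":0,"rz":0,"dx":0,"dy":0,"dz":0,"gripper":0.4}
    - {"rx":0,"ry":0,"rz":0,"dx":0,"dy":0,"dz":0,"gripper":0.6}
    - {"rx":0,"ry":0,"rz":0,"dx":0,"dy":0,"dz":0,"gripper":1}
    - {"rx":0,"ry":0,"rz":0,"dx":0,"dy":0,"dz":0,"gripper":1}
    - {"rx":0,"ry":0,"rz":0,"dx":0,"dy":0,"dz":0,"gripper":1}
    - {"rx":0,"ry":0,"rz":0,"dx":0,"dy":0,"dz":-20,"gripper":1}
    - {"rx":0,"ry":0,"rz":0,"dx":0,"dy":0,"dz":-45,"gripper":1}
    - {"rx":0,"ry":0,"rz":0,"dx":0,"dy":0,"dz":-50,"gripper":1}
    - {"rx":0,"ry":0,"rz":0,"dx":0,"dy":0,"dz":-50,"gripper":1}
    - {"rx":0,"ry":0,"rz":0,"dx":0,"dy":0,"dz":-10,"gripper":1}
    - {"rx":0,"ry":0,"rz":0,"dx":0,"dy":0,"dz":0,"gripper":1}
    - {"rx":0,"ry":0,"rz":0,"dx":0,"dy":0,"dz":0,"gripper":1}

```text
clock: 29.52
tcp_pos: [0.6565, 0.0342, 0.2212]
orientation: [-2.333, -2.101, 0.003]
contact_force: [0.9, -0.5, -0.3]
grip_width: 0.0857
gripper_force: 0.0
```

```bash
python3 - <<'E'
from h import *
go(.4326,-.1453,.2,.035)
E
```

```text
tcp [0.6565 0.0342 0.2212] yaw -6.0 delta mm [-201.8 -203.9   21.7] rz -8.0 tilt [-0.    -0.002 -1.   ]
```

Call:
step_arm:
  moves:
    - {"rx":0,"ry":0,"rz":0,"dx":-33.6,"dy":-34,"dz":0,"gripper":1}
    - {"rx":0,"ry":0,"rz":0,"dx":-33.6,"dy":-34,"dz":0,"gripper":1}
    - {"rx":0,"ry":0,"rz":0,"dx":-33.6,"dy":-34,"dz":0,"gripper":1}
    - {"rx":0,"ry":0,"rz":0,"dx":-33.6,"dy":-34,"dz":0,"gripper":1}
    - {"rx":0,"ry":0,"rz":0,"dx":-33.6,"dy":-34,"dz":0,"gripper":1}
    - {"rx":0,"ry":0,"rz":0,"dx":-33.6,"dy":-34,"dz":0,"gripper":1}
    - {"rx":0,"ry":0,"rz":-8,"dx":0,"dy":0,"dz":0,"gripper":1}
    - {"rx":0,"ry":0,"rz":0,"dx":0,"dy":0,"dz":0,"gripper":1}
    - {"rx":0,"ry":0,"rz":0,"dx":0,"dy":0,"dz":0,"gripper":1}

```text
clock: 30.65
tcp_pos: [0.4336, -0.1448, 0.222]
orientation: [-2.184, -2.258, 0.002]
contact_force: [0.1, -0.0, 0.4]
grip_width: 0.0855
gripper_force: 0.0
```

```bash
python3 - <<'E'
from h import *
go(.4326,-.1448,.066,.035)
c=cam('wrist');w=r.grab_frame('wrist');h=cv2.cvtColor(w,cv2.COLOR_BGR2HSV)
s=np.array([[1,1],[1,-1],[-1,-1],[-1,1]])*.022;th=.035;R=np.array([[np.cos(th),-np.sin(th)],[np.sin(th),np.cos(th)]])
P=s@R.T+[.4326,-.1448];q=proj(c,np.c_[P,np.full(4,.096)])
cv2.polylines(w,[q.astype(int)],True,(0,255,0),1)
im=r.grab_frame('scene')
cv2.imwrite('pics/c9.png',np.hstack([cv2.resize(im[130:350,100:350],None,fx=1.6,fy=1.6)[:330],w[150:480,120:500]]))
E
```

```text
tcp [ 0.4336 -0.1448  0.222 ] yaw 1.9 delta mm [ 1.00e-01 -8.00e-01  1.56e+02] rz -0.1 tilt [-0.    -0.001 -1.   ]
```

View pics/c9.png

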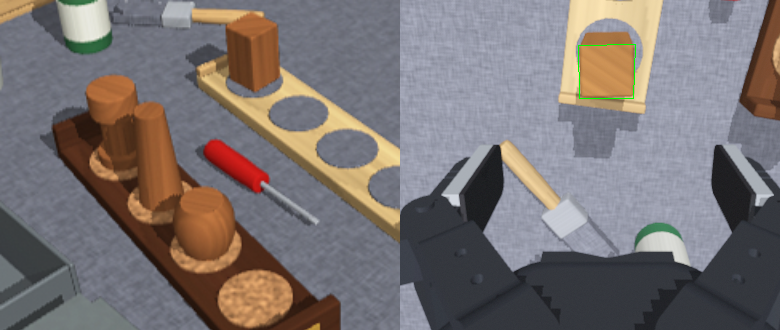

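Three feet stand well on the rack, and the block outline fits with its sides square to the fingers. Gripping the block.

Call:
step_arm:
  moves:
    - {"rx":0,"ry":0,"rz":0,"dx":0,"dy":-1,"dz":45,"gripper":1}
    - {"rx":0,"ry":0,"rz":0,"dx":0,"dy":0,"dz":50,"gripper":1}
    - {"rx":0,"ry":0,"rz":0,"dx":0,"dy":0,"dz":40,"gripper":1}
    - {"rx":0,"ry":0,"rz":0,"dx":0,"dy":0,"dz":20,"gripper":1}
    - {"rx":0,"ry":0,"rz":0,"dx":0,"dy":0,"dz":0,"gripper":0.6}
    - {"rx":0,"ry":0,"rz":0,"dx":0,"dy":0,"dz":0,"gripper":0.3}
    - {"rx":0,"ry":0,"rz":0,"dx":0,"dy":0,"dz":0,"gripper":0.15}
    - {"rx":0,"ry":0,"rz":0,"dx":0,"dy":0,"dz":0,"gripper":0.1}
    - {"rx":0,"ry":0,"rz":0,"dx":0,"dy":0,"dz":0,"gripper":0.05}
    - {"rx":0,"ry":0,"rz":0,"dx":0,"dy":0,"dz":0,"gripper":0.02}
    - {"rx":0,"ry":0,"rz":0,"dx":0,"dy":0,"dz":0,"gripper":-0.02}
    - {"rx":0,"ry":0,"rz":0,"dx":0,"dy":0,"dz":0,"gripper":-0.04}

```text
clock: 32.25
tcp_pos: [0.4329, -0.1452, 0.068]
orientation: [2.182, 2.26, 0.001]
contact_force: [-0.5, 1.4, 8.1]
grip_width: 0.0434
gripper_force: 24.5
```

Call:
step_arm:
  moves:
    - {"rx":0,"ry":0,"rz":0,"dx":0,"dy":0,"dz":-1,"gripper":-0.1}
    - {"rx":0,"ry":0,"rz":0,"dx":0,"dy":0,"dz":-1,"gripper":-0.15}
    - {"rx":0,"ry":0,"rz":0,"dx":0,"dy":0,"dz":-1,"gripper":-0.15}
    - {"rx":0,"ry":0,"rz":0,"dx":0,"dy":0,"dz":-2,"gripper":-0.15}
    - {"rx":0,"ry":0,"rz":0,"dx":0,"dy":0,"dz":-20,"gripper":-0.15}
    - {"rx":0,"ry":0,"rz":0,"dx":0,"dy":0,"dz":-40,"gripper":-0.15}
    - {"rx":0,"ry":0,"rz":0,"dx":0,"dy":0,"dz":-50,"gripper":-0.15}
    - {"rx":0,"ry":0,"rz":0,"dx":0,"dy":0,"dz":-35,"gripper":-0.15}
    - {"rx":0,"ry":0,"rz":0,"dx":0,"dy":0,"dz":0,"gripper":-0.15}
    - {"rx":0,"ry":0,"rz":0,"dx":0,"dy":0,"dz":0,"gripper":-0.15}

```text
clock: 33.5
tcp_pos: [0.4319, -0.1448, 0.2167]
orientation: [-2.181, -2.26, 0.001]
contact_force: [0.9, -0.1, -2.4]
grip_width: 0.0437
gripper_force: 26.1
```

```bash
python3 - <<'E'
from h import *
go(.6703,.1169,.068,.035);print(r.get_obs()['grip_width'])
E
```

```text
tcp [ 0.4319 -0.1448  0.2167] yaw 2.0 delta mm [253.  247.7 148.6] rz 0.0 tilt [ 0.001 -0.001 -1.   ]
0.0437371250129486
```

Call:
step_arm:
  moves:
    - {"rx":0,"ry":0,"rz":0,"dx":16,"dy":15.4,"dz":0,"gripper":-0.15}
    - {"rx":0,"ry":0,"rz":0,"dx":31.6,"dy":31,"dz":0,"gripper":-0.15}
    - {"rx":0,"ry":0,"rz":0,"dx":31.6,"dy":31,"dz":0,"gripper":-0.15}
    - {"rx":0,"ry":0,"rz":0,"dx":31.6,"dy":31,"dz":0,"gripper":-0.15}
    - {"rx":0,"ry":0,"rz":0,"dx":31.6,"dy":31,"dz":0,"gripper":-0.15}
    - {"rx":0,"ry":0,"rz":0,"dx":31.6,"dy":31,"dz":0,"gripper":-0.15}
    - {"rx":0,"ry":0,"rz":0,"dx":31.6,"dy":31,"dz":0,"gripper":-0.15}
    - {"rx":0,"ry":0,"rz":0,"dx":31.6,"dy":31,"dz":0,"gripper":-0.15}
    - {"rx":0,"ry":0,"rz":0,"dx":16,"dy":15.4,"dz":0,"gripper":-0.15}
    - {"rx":0,"ry":0,"rz":0,"dx":0,"dy":0,"dz":0,"gripper":-0.15}
    - {"rx":0,"ry":0,"rz":0,"dx":0,"dy":0,"dz":0,"gripper":-0.15}
    - {"rx":0,"ry":0,"rz":0,"dx":0,"dy":0,"dz":0,"gripper":-0.15}

```text
clock: 35.0
tcp_pos: [0.6707, 0.1153, 0.2172]
orientation: [-2.184, -2.258, 0.001]
contact_force: [0.3, 0.1, -0.8]
grip_width: 0.0434
gripper_force: 26.1
```

```bash
python3 - <<'E'
from h import *
go(.6703,.1169,.068,.035);print(r.get_obs()['grip_width'])
E
```

```text
tcp [0.6707 0.1153 0.2172] yaw 1.9 delta mm [  1.7  -0.3 149.2] rz -0.1 tilt [-0.    -0.001 -1.   ]
0.0434405351153719
```

Call:
step_arm:
  moves:
    - {"rx":0,"ry":0,"rz":0,"dx":1,"dy":-0.5,"dz":35,"gripper":-0.15}
    - {"rx":0,"ry":0,"rz":0,"dx":0,"dy":0,"dz":45,"gripper":-0.15}
    - {"rx":0,"ry":0,"rz":0,"dx":0,"dy":0,"dz":40,"gripper":-0.15}
    - {"rx":0,"ry":0,"rz":0,"dx":0,"dy":0,"dz":18,"gripper":-0.15}
    - {"rx":0,"ry":0,"rz":0,"dx":0,"dy":0,"dz":5,"gripper":-0.15}
    - {"rx":0,"ry":0,"rz":0,"dx":0,"dy":0,"dz":0,"gripper":-0.15}
    - {"rx":0,"ry":0,"rz":0,"dx":0,"dy":0,"dz":0,"gripper":-0.15}
    - {"rx":0,"ry":0,"rz":0,"dx":0,"dy":0,"dz":0,"gripper":-0.15}

```text
clock: 36.0
tcp_pos: [0.6715, 0.1176, 0.0756]
orientation: [2.182, 2.259, 0.003]
contact_force: [0.2, 0.1, -1.0]
grip_width: 0.0438
gripper_force: 26.1
```

Call:
step_arm:
  moves:
    - {"rx":0,"ry":0,"rz":0,"dx":0,"dy":-1,"dz":3,"gripper":-0.15}
    - {"rx":0,"ry":0,"rz":0,"dx":0,"dy":0,"dz":2,"gripper":-0.15}
    - {"rx":0,"ry":0,"rz":0,"dx":0,"dy":0,"dz":0,"gripper":-0.15}
    - {"rx":0,"ry":0,"rz":0,"dx":0,"dy":0,"dz":0,"gripper":-0.15}

```text
clock: 36.5
tcp_pos: [0.6698, 0.1174, 0.0694]
orientation: [-2.182, -2.26, 0.0]
contact_force: [-0.2, -0.1, -1.2]
grip_width: 0.0432
gripper_force: 26.1
```

Call:
step_arm:
  moves:
    - {"rx":0,"ry":0,"rz":0,"dx":0,"dy":0,"dz":1,"gripper":-0.15}
    - {"rx":0,"ry":0,"rz":0,"dx":0,"dy":0,"dz":1,"gripper":-0.15}
    - {"rx":0,"ry":0,"rz":0,"dx":0,"dy":0,"dz":0,"gripper":-0.15}

```text
clock: 36.88
tcp_pos: [0.6699, 0.1174, 0.0681]
orientation: [-2.182, -2.26, -0.001]
contact_force: [-2.6, -0.1, 5.1]
grip_width: 0.0437
gripper_force: 26.8
```

Contact with the cork. Releasing, rising and moving back over the board.

Call:
step_arm:
  moves:
    - {"rx":0,"ry":0,"rz":0,"dx":0,"dy":0,"dz":0,"gripper":0.15}
    - {"rx":0,"ry":0,"rz":0,"dx":0,"dy":0,"dz":0,"gripper":0.4}
    - {"rx":0,"ry":0,"rz":0,"dx":0,"dy":0,"dz":0,"gripper":1}
    - {"rx":0,"ry":0,"rz":0,"dx":0,"dy":0,"dz":0,"gripper":1}
    - {"rx":0,"ry":0,"rz":0,"dx":0,"dy":0,"dz":0,"gripper":1}
    - {"rx":0,"ry":0,"rz":0,"dx":0,"dy":0,"dz":-20,"gripper":1}
    - {"rx":0,"ry":0,"rz":0,"dx":0,"dy":0,"dz":-45,"gripper":1}
    - {"rx":0,"ry":0,"rz":0,"dx":0,"dy":0,"dz":-50,"gripper":1}
    - {"rx":0,"ry":0,"rz":0,"dx":0,"dy":0,"dz":-50,"gripper":1}
    - {"rx":0,"ry":0,"rz":0,"dx":20,"dy":-40,"dz":0,"gripper":1}
    - {"rx":0,"ry":0,"rz":0,"dx":20,"dy":-40,"dz":0,"gripper":1}
    - {"rx":0,"ry":0,"rz":0,"dx":20,"dy":-40,"dz":0,"gripper":1}
    - {"rx":0,"ry":0,"rz":0,"dx":20,"dy":-40,"dz":0,"gripper":1}
    - {"rx":0,"ry":0,"rz":0,"dx":0,"dy":0,"dz":0,"gripper":1}
    - {"rx":0,"ry":0,"rz":0,"dx":0,"dy":0,"dz":0,"gripper":1}
    - {"rx":0,"ry":0,"rz":0,"dx":0,"dy":0,"dz":0,"gripper":1}

```text
clock: 38.88
tcp_pos: [0.5083, 0.1909, 0.2331]
orientation: [2.184, 2.257, 0.001]
contact_force: [0.6, -0.4, 0.5]
grip_width: 0.0855
gripper_force: 0.0
```

```bash
python3 - <<'E'
from h import *
# silhouette heights in scene: brown fraction within each predicted upright foot axis, and just above its top
im=r.grab_frame('scene');c=cam('scene');h=cv2.cvtColor(im,cv2.COLOR_BGR2HSV)
m=(h[...,0]<18)&(h[...,1]>120)&(h[...,2]>70)
for n,x,y,H,w in[('spool',.6326,-.1342,.09,.022),('taper',.6453,-.0504,.11,.013),('bun',.6575,.0334,.058,.018),('block',.6703,.1169,.075,.018)]:
    a=np.linspace(0,6.28,40);q=proj(c,np.c_[x+w*np.cos(a),y+w*np.sin(a),0*a+.021+H]);k=np.zeros(m.shape,np.uint8);cv2.fillPoly(k,[q.astype(int)],1)
    hv=h[k>0].mean(0);print(n,'top face brown',m[k>0].mean().round(2),'V std',h[k>0][:,2].std().round(1),hv.round())
print(r.get_obs()['contact_force'],r.get_obs()['tcp_pos'],r.get_obs()['qvel'].round(3))
E
```

```text
spool top face brown 0.96 V std 10.1 [ 13. 165. 180.]
taper top face brown 0.97 V std 9.1 [ 12. 166. 165.]
bun top face brown 0.97 V std 14.6 [ 13. 166. 172.]
block top face brown 0.99 V std 15.8 [ 13. 168. 174.]
[-0.54761484 -0.40497449  0.32090335] [0.50819248 0.19088112 0.23285656] [ 0.001  0.003 -0.005  0.004  0.001  0.    -0.001]
```

All four top faces lie where they should. Handing in.

```bash
python3 -c "
from bench import r
print(r.hand_in())"
```

```text
the job is handed in; nothing more can be done
None
```

I handed the job in at about 39 s with all four feet standing on the drying rack in reverse order (spool at the right-hand end, then taper, bun, block); the spool leaned but did not fall on a failed first grasp, no verdict came back, and I checked the final block placement only by camera measurement.

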